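# Load a lug blank into the punching die

## Robot

A 7-joint arm with a two-finger parallel gripper is mounted at the origin on the work surface. World frame = base frame: x ahead of the robot, y to its left, z up, the work surface at z = 0. Lengths are in m, angles in rad, forces in N, time in s.
With the tool pointing down it reaches from about 0.4 to 0.85 m from the base axis. Payload 10.4 kg.
Tool frame: the origin (TCP) lies at the very end of the fingers, on their centre line; the grasp point (between the pads) lies 19 mm behind it; z points along the fingers, y is the direction in which the jaws open and shut (so a half turn about z gives the same grasp; the last joint's range is limited). The gripper opens to 87 mm and grips with 3 to 60 N. Pads are 19 mm wide; open, the fingers measure 117 mm over their backs; the gripper's body (75 mm by 190 mm) begins 51 mm behind the grasp point.
Start: joints at [1.286, 0.332, -0.065, 1.46, 0.022, 1.35, -0.088], TCP at [0.162, -0.604, 0.223] pointing down, gripper open.
Joint ranges: [-2.6, 2.6], [-0.5, 2.12], [-1.47, 1.34], [0.16, 2.42], [-1.27, 4.41], [0.06, 2.06], [-2.6, 2.6]. Speed limits (rad/s): [2.22, 2.22, 2.79, 2.79, 3.14, 3.14, 3.14].

## Interface

Orientations are given as [roll, pitch, yaw] about the fixed x, y, z axes, in that order (R = Rz(yaw) Ry(pitch) Rx(roll)).
In Python, from bench import env gives the robot as it stands. Calls block until the motion is done:
- env.move_to(position, orientation): joint-space move of the TCP to a pose.
- env.servo_line(position, rotation=None, speed=0.15, max_force=None): straight line of the TCP; rotation=None keeps the orientation; speed is the mean speed in m/s. With max_force (N) it stops when the force on the tool has changed by that much, and returns True; else False.
- env.move_j(angles): joint-space move.
- env.release() and env.grab(grip_force=None): open the fingers fully, or close them until they stop; grip_force is the grip in N (None keeps the last).
- env.hold(seconds).
- env.solve_ik(position, orientation): joint angles nearest the present ones, or None.
- env.read_camera(name): name is "scene" or "top" or "wrist"; returns (picture, depth): 480x640x3 uint8, red, green, blue; 480x640 float32, m along the optical axis (not along the pixel's ray), 0 where there is no reading.
- env.get_calibration(name): a dict with "camera_matrix" (3x3 intrinsics, pixels), "R" (3x3) and "t" (3): a world point X has camera coordinates R X + t; the wrist camera has in their place "T_tool_cam" (4x4, takes a point from camera to tool coordinates, whose origin is the TCP and whose axes are the flange's). Camera axes: x right, y down, z forward; pixel columns grow to the right and rows downward; lengths in m; the calibration is good to about 2 mm. A picture is of the moment at which its call begins: read the wrist's pose just before it. get_calibration takes no time and is no camera call.
A pose or a line that the arm cannot do raises env.Unreachable and nothing moves.
- env.close_job(): hands the job in, once; it reports no verdict.
Readings, each from a call of its own:
- env.get_time(): time.
- env.get_qpos(): joint angles.
- env.get_dq(): joint speeds.
- env.get_joint_torque(): joint torques, N m.
- env.get_tcp_pos(): TCP position.
- env.get_eef_rot(): TCP orientation.
- env.get_force(): force on the tool from outside, world axes, zero at the start.
- env.get_moment(): the same for the moment, N m.
- env.get_grip_width(): finger opening in m.
Only numpy, scipy, OpenCV 4.12 (cv2) and the standard library are available. Lean on these libraries where they do the work, as an engineer would, in place of code of your own. Each camera call takes 0.05 s, during which the arm holds its last target. There are 200 camera calls.

## Task

Take the round-ended steel blank that sticks out from under the low shelf, draw it right out by its end and let go of it lying flat on the open bench. Then take it again by the middle of its long sides and lay it in the matching cavity of the die, round end to round end, keeping hold until it rests on the cavity floor; let go and come away. Leave the other blanks, the tools, the jar and the drill case where they are.

Things in the scene. Friction and masses are not known exactly. Their poses are not given: they have to be found in the camera images.
- lug_center (a point): Centre (mid length, width and thickness) of the blank to load: bright steel plate 150 mm long, 46 wide, 10 thick, about 0.5 kg; one end a full half circle (radius 23 mm), the other square. x runs along it: round end at -75 mm, square end at +75 mm; y across, z up. Its sides are straight and parallel from +75 to -52 mm.
- lug: The same round-ended blank, origin at the centre of its underside, same axes. At the start it lies flat on the bench under the low shelf, round end towards the robot, 55 to 63 mm of it sticking out, its centre hidden 12 to 20 mm behind the shelf's front edge. It slides freely on the bench.
- square_blank_center (a point): Centre of a second blank, black mill-scale steel, same size but square at both ends; it does not match the die. The three blanks lie side by side under the shelf, about 105 mm apart, in any order.
- clipped_blank_center (a point): Centre of a third blank, black mill-scale steel, same size, one corner of its front end clipped 23 mm at 45 degrees; it does not match the die. Lies under the same shelf.
- shelf_front (a point): Middle of the front edge of a low fixed shelf, on its top face: a plank 360 mm wide (y), 160 deep, 18 thick, on a 25 mm square tube at each end. Underside 25 mm, top 43 mm above the bench. x points from the front edge to the back; the blanks lie along x within 3 degrees. A wrench lies on it about 125 mm behind the front edge.
- die: Lower half of a punching die, fixed: dark steel shoe 250 (x) by 150 (y) by 20 mm high with a grey nest 10 mm high on it; the nest's 18 mm wide wall follows the blank's outline. Round end of the cavity at -x (robot side), square end at +x. Two guide pillars, 22 mm thick, tops 105 mm above the bench, at x +109, y +-55 mm. Origin under the cavity's centre, on the bench.
- die_seat (a point): Where the centre of the round-ended blank is when home in the cavity: 25 mm above the bench, axes as die, blank and die axes then agree. Cavity 154 by 50 mm (2 mm to spare all round), floor 20 mm and rim 30 mm above the bench, rim with a 3 mm 45-degree lead-in.
- relief_left (a point): Finger room: in the middle of each long side (die x -20 to +20 mm) the nest wall is cut away down to the shoe's top (20 mm above the bench) and open outwards. Elsewhere the wall leaves no room for fingers beside the blank. Point on the shoe's top at the cavity's +y side, 25 mm from its centre.
- relief_right (a point): The same finger room on the cavity's -y side.
- wrench: Chrome wrench 200 mm long, lying on the shelf. Bystander.
- screwdriver: Red-handled screwdriver 190 mm long, on the bench in front of the die. Bystander.
- clamp: Yellow lever-action bar clamp 240 mm long, on the bench to the left of the shelf. Bystander.
- jar: Glass jar with metal lid, 76 mm across, 105 mm high, at the left, nearer the robot than the clamp. Bystander.
- drill_case: Black plastic drill case 240 by 260 by 86 mm, lying to the right of the die. Bystander.
Mind the look-alikes: they are no part of the job. What is shaped like the lug but green or turquoise is not meant.

How it is judged:
By the outcome, as a careful person would: the job done as asked, in the order asked, and still so for the second after the job is handed in, with the robot touching nothing.
It also fails if it takes over 61 s, if anything falls off the work surface, if the arm or the gripper's body presses on something with over 40 N, if the wrist force passes 120 N, or if a joint passes its speed limit or range.

## Working session

There is one attempt and no reset: what is moved stays moved. The work goes in short steps, each a Python script; the robot and the scene stay as the last script left them, time stands still between calls to the robot, and variables do not carry over. Pictures are saved under pics/ and viewed, about 8 in all and at most 12, crops included, and the job is handed in when it is done.

```bash
mkdir -p pics; ls
python3 - <<'E'
from bench import env
import cv2,numpy as np
for n in("scene","top"):
    p,d=env.read_camera(n);cv2.imwrite(f"pics/{n}0.png",p[:,:,::-1]);np.save(f"pics/{n}0.npy",d)
    c=env.get_calibration(n);print(n,c)
print(env.get_calibration("wrist"),env.get_eef_rot(),env.get_time(),env.get_grip_width())
E
```

```text
pics
scene {'camera_matrix': array([[595.5100817 ,   0.        , 308.18692121],
       [  0.        , 595.5100817 , 241.79028202],
       [  0.        ,   0.        ,   1.        ]]), 'R': array([[-0.20953542,  0.97766225,  0.01647518],
       [ 0.64085804,  0.15003736, -0.75285441],
       [-0.73850923, -0.14719141, -0.65798085]]), 't': array([ 0.1415742 , -0.26225453,  2.0078798 ])}
top {'camera_matrix': array([[610.07107648,   0.        , 318.14323725],
       [  0.        , 610.07107648, 240.43858477],
       [  0.        ,   0.        ,   1.        ]]), 'R': array([[ 0.01308363, -0.9998972 , -0.00586592],
       [-0.98441278, -0.01185159, -0.17547368],
       [ 0.17538612,  0.00807032, -0.98446665]]), 't': array([-0.05322946,  0.50293023,  1.51872561])}
{'camera_matrix': array([[426.46543496,   0.        , 321.52061568],
       [  0.        , 426.46543496, 236.12829501],
       [  0.        ,   0.        ,   1.        ]]), 'T_tool_cam': array([[-4.50894988e-04, -9.68950664e-01, -2.47253729e-01,
         6.83524615e-02],
       [ 9.99999881e-01, -4.82325512e-04,  6.65498196e-05,
         3.37628083e-04],
       [-1.83740273e-04, -2.47253670e-01,  9.68950767e-01,
        -1.60584755e-01],
       [ 0.00000000e+00,  0.00000000e+00,  0.00000000e+00,
         1.00000000e+00]])} [-3.14031849e+00  8.08722901e-05  2.61812226e-01] 0.1 0.08737844630442576
```

View pics/top0.png

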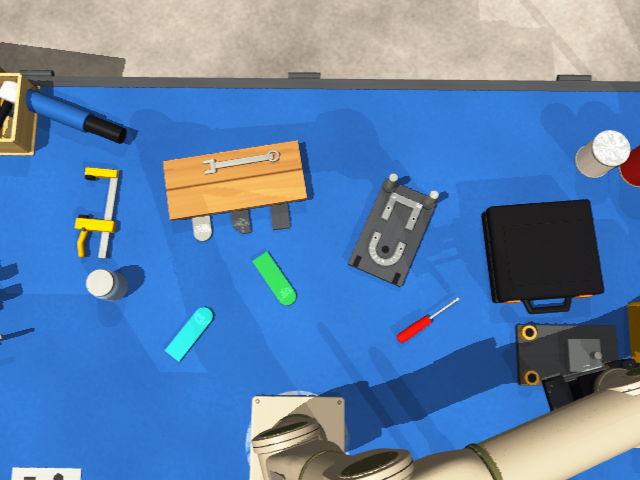

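View pics/scene0.png

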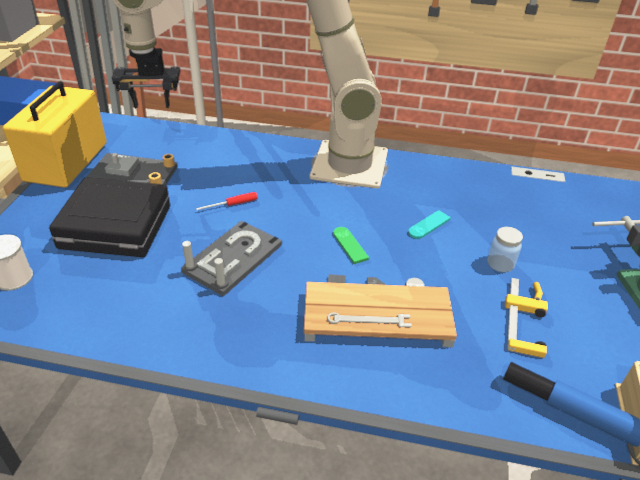

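Top view candidates: the bright round-ended blank at (203,228), the dark clipped one at (242,222), the dark square one at (281,217), the green look-alike at (275,280) and the turquoise one at (190,335). I choose (203,228). The die is at (393,230), with its round end at (384,252).

```bash
cat > h.py <<'E'
import numpy as np,cv2
from scipy.spatial.transform import Rotation as Ro
def ray(c,uv,R,t,z):
    K=c["camera_matrix"]; d=R.T@np.linalg.solve(K,[uv[0],uv[1],1.]); o=-R.T@t
    return o+d*(z-o[2])/d[2]
def fixed(env,n,uv,z):
    c=env.get_calibration(n); return ray(c,uv,c["R"],c["t"],z)
def wristpose(env):
    T=np.eye(4);T[:3,:3]=Ro.from_euler("xyz",env.get_eef_rot()).as_matrix();T[:3,3]=env.get_tcp_pos()
    c=env.get_calibration("wrist"); return np.linalg.inv(T@c["T_tool_cam"])
def wrist(env,uv,z,M):
    return ray(env.get_calibration("wrist"),uv,M[:3,:3],M[:3,3],z)
E
python3 - <<'E'
import cv2,numpy as np
p=cv2.imread("pics/top0.png")
a=cv2.resize(p[190:260,155:315],None,fx=5,fy=5,interpolation=cv2.INTER_CUBIC)
b=cv2.resize(p[168:290,340:450],None,fx=2,fy=2,interpolation=cv2.INTER_CUBIC)
c=np.zeros((600,800,3),np.uint8);c[:350]=a;c[352:352+244,:220]=b
cv2.imwrite("pics/c1.png",c)
E
```

```text
(no output)
```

View pics/c1.png

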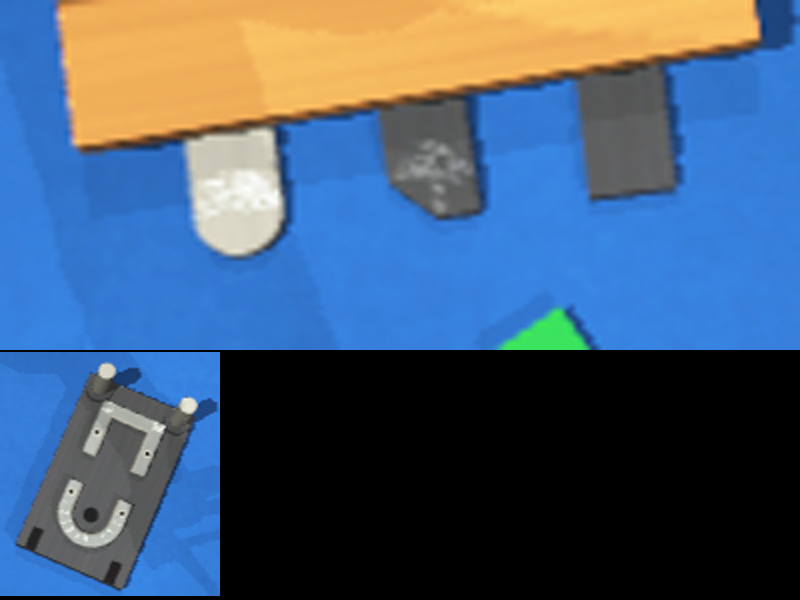

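Run:
```python
from bench import env
from h import *
f=lambda u,v,z:fixed(env,"top",(u,v),z)
c=lambda x,y,z:f(155+x/5,190+y/5,z).round(4)
print("tip",c(236,256,.005)); 
L=[c(187,140,.01),c(193,225,.01)];R=[c(277,128,.01),c(284,205,.01)];print(L,R)
for s in(L,R): d=s[0]-s[1];print(np.degrees(np.arctan2(d[1],d[0])))
s=[c(80,146,.043),c(758,40,.043)];print("shelf",s); d=s[0]-s[1];print(np.degrees(np.arctan2(d[1],d[0]))-90)
c2=lambda x,y,z:f(340+x/2,168+(y-352)/2,z).round(4)
p=[c2(107,370,.105),c2(188,405,.105)];print("pill",p)
fr=[c2(17,543,.02),c2(123,588,.02)];print("front",fr)
for q in(p,fr):
  d=q[0]-q[1];a=np.arctan2(d[1],d[0])-np.pi/2;print(np.linalg.norm(d),np.degrees(a))
a=np.arctan2(*( (p[0]+p[1])/2-(fr[0]+fr[1])/2)[[1,0]]);x=np.array([np.cos(a),np.sin(a),0]);print(np.degrees(a),(p[0]+p[1])/2-.109*x,(fr[0]+fr[1])/2+.125*x)
```

```text
tip [0.5049 0.2583 0.005 ]
[array([0.5658, 0.2861, 0.01  ]), array([0.5202, 0.2807, 0.01  ])] [array([0.5729, 0.2388, 0.01  ]), array([0.5315, 0.2333, 0.01  ])]
6.753574035531017
7.567446006941279
shelf [array([0.555, 0.334, 0.043]), array([ 0.6154, -0.0155,  0.043 ])]
9.804913636254796
pill [array([ 0.6565, -0.2341,  0.105 ]), array([ 0.6125, -0.3345,  0.105 ])]
front [array([ 0.4483, -0.1259,  0.02  ]), array([ 0.3917, -0.2622,  0.02  ])]
0.10961824665629348 -23.665292339103694
0.14758472143145437 -22.55117932844643
-22.818725627053407 [ 0.53403073 -0.24202796  0.105     ] [ 0.53521706 -0.24252711  0.02      ]
```

Run:
```python
from bench import env
from h import *
for q in[(205,308),(213,314),(197,305),(262,253),(254,258)]: print(q,fixed(env,"top",q,.01).round(3))
yaw=np.radians(8)
for p,y in[((.54,.262,.2),yaw),((.54,.262,.01),yaw),((.41,.244,.01),yaw),((.45,.25,.03),yaw),((.535,-.242,.03),np.radians(-23)),((.535,-.242,.2),np.radians(-23))]:
    print(p,env.solve_ik(p,[np.pi,0,y]))
env.move_to([.54,.262,.2],[np.pi,0,yaw])
M=wristpose(env);np.save("pics/M1.npy",M)
p,d=env.read_camera("wrist");cv2.imwrite("pics/w1.png",p[:,:,::-1]);print(env.get_time(),env.get_tcp_pos(),env.get_eef_rot())
```

```text
(205, 308) [0.33  0.242 0.01 ]
(213, 314) [0.315 0.221 0.01 ]
(197, 305) [0.337 0.263 0.01 ]
(262, 253) [0.475 0.1   0.01 ]
(254, 258) [0.461 0.12  0.01 ]
(0.54, 0.262, 0.2) [ 0.09511526  0.39790473 -0.79806446  1.52854938  0.28919286  1.33735533
 -2.16218144]
(0.54, 0.262, 0.01) [ 0.01099663  0.58521223 -0.68737456  1.70514878  0.42769486  1.00658315
 -2.25939623]
(0.41, 0.244, 0.01) [ 0.05256902  0.35525467 -0.76120054  2.02169057  0.31588426  0.88249933
 -2.31237383]
(0.45, 0.25, 0.03) [ 0.27988845  0.51525732 -1.03830812  1.90785678  0.52174716  1.01941654
 -2.41934903]
(0.535, -0.242, 0.03) [ 0.6158675   0.45261372 -0.32893793  1.74579309  0.17193946  0.97142437
 -1.7518428 ]
(0.535, -0.242, 0.2) [ 0.65976311  0.28769404 -0.37763495  1.58098863  0.10898521  1.29375739
 -1.70584727]
3.45 [0.54039959 0.26130437 0.19995131] [ 3.14139518e+00 -2.22998727e-05  1.38470375e-01]
```

View pics/w1.png

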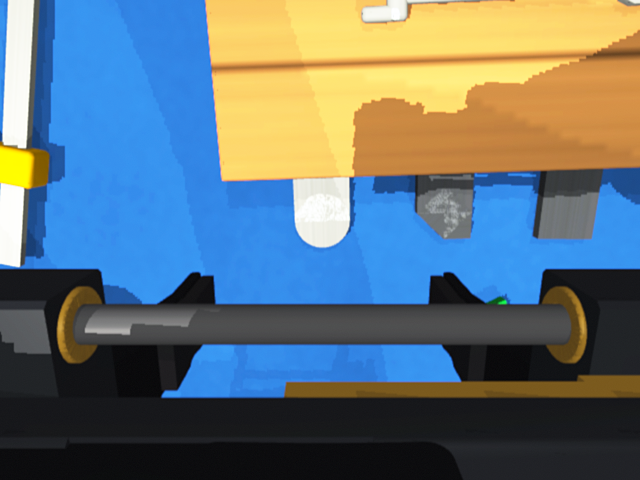

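The wrist view confirms the bright blank. Its round tip is at (322,248), its sides run at columns 294 and 350 from row 178 to about 220, and the shelf edge is at row 178. Nothing stands beside it within finger room.

Run:
```python
from bench import env
from h import *
M=np.load("pics/M1.npy");w=lambda u,v,z:wrist(env,(u,v),z,M)
p=cv2.imread("pics/w1.png").astype(int)
for v in(185,195,205,212):
    r=np.where((p[v,270:380,2]>140))[0]+270; a,b=w(r[0]-.5,v,.01),w(r[-1]+.5,v,.01);print(v,r[0],r[-1],((a+b)/2).round(4),np.linalg.norm(a-b))
print("tip",w(322,248,.008),"shelf",w(222,180,.043),w(638,167,.043))
```

```text
185 293 348 [0.5625 0.2648 0.01  ] 0.046088752523890275
195 294 349 [0.5544 0.2629 0.01  ] 0.04635804784156184
205 294 349 [0.5461 0.2617 0.01  ] 0.0466303923279815
212 294 349 [0.5402 0.2609 0.01  ] 0.04682294530022392
tip [0.50874582 0.25609268 0.008     ] shelf [0.56044762 0.33838392 0.043     ] [0.61220391 0.03505456 0.043     ]
```

Run:
```python
from bench import env
from h import *
y=np.radians(9.3);ax=np.array([np.cos(y),np.sin(y),0]);rot=[np.pi,0,y]
g=np.array([.5455,.2622,0]);z=lambda p,h:[p[0],p[1],h]
env.move_to(z(g,.06),rot)
print(env.servo_line(z(g,.003),speed=.06,max_force=15),env.get_tcp_pos())
env.grab(25);print("grip",env.get_grip_width(),env.get_force())
p=g-.13*ax
print(env.servo_line(z(p,.003),speed=.08,max_force=30),env.get_tcp_pos(),env.get_grip_width(),env.get_force())
env.release();env.hold(.2)
env.servo_line(z(p,.2),speed=.2)
M=wristpose(env);np.save("pics/M2.npy",M)
q,d=env.read_camera("wrist");cv2.imwrite("pics/w2.png",q[:,:,::-1]);print(env.get_time(),env.get_tcp_pos())
```

```text
False [0.54575768 0.26239995 0.00340257]
grip 0.045531363836768465 [ 0.49663237 -0.39301808  0.62067759]
False [0.41702902 0.24111696 0.00294532] 0.04591143716039724 [-2.30492408 -1.10701572  0.75702686]
10.0583 [0.41661533 0.24085553 0.19885805]
```

View pics/w2.png

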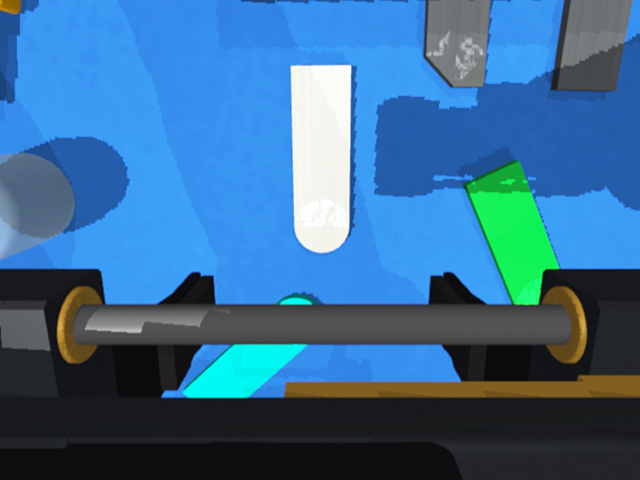

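The blank lies fully out on the bench. Its square corners are at (291,66) and (351,65) and its round tip at (322,253). Next I look at the die from the same relative viewpoint, so calibration bias cancels, before taking the blank.

Run:
```python
from bench import env
from h import *
M=np.load("pics/M2.npy");w=lambda u,v,z:wrist(env,(u,v),z,M)
p=cv2.imread("pics/w2.png").astype(int)
pts=[]
for v in range(75,200,10):
    r=np.where(p[v,270:380,2]>140)[0]+270; a,b=w(r[0]-.5,v,.01),w(r[-1]+.5,v,.01);pts.append(((a+b)/2)[:2]); 
print(r[0],r[-1],np.linalg.norm(a-b))
col=np.where(p[:,322,2]>140)[0];col=col[(col>40)&(col<270)];print("rows",col[0],col[-1])
pts=np.array(pts);k=np.polyfit(pts[:,0],pts[:,1],1);print("yaw",np.degrees(np.arctan(k[0])))
s=w(322,col[0]-.5,.01);t=w(322,col[-1]+.5,.01);print("sq",s,"tip",t,np.linalg.norm(s-t),"centre",(s+t)/2)
y=np.radians(-23);ax=np.array([np.cos(y),np.sin(y)]);c=np.array([.535,-.242])-.037*ax
env.move_to([c[0],c[1],.22],[np.pi,0,y])
M=wristpose(env);np.save("pics/M3.npy",M)
q,d=env.read_camera("wrist");cv2.imwrite("pics/w3.png",q[:,:,::-1]);print(env.get_time(),env.get_tcp_pos(),env.get_eef_rot())
```

```text
294 349 0.046230360266264516
rows 65 252
yaw 9.612431360897947
sq [0.5300313  0.25866625 0.01      ] tip [0.38169753 0.2343891  0.01      ] 0.15030731463582347 centre [0.45586441 0.24652768 0.01      ]
11.85 [ 0.5014552  -0.22594304  0.22013032] [-3.14141724e+00 -1.68952757e-04 -3.98691117e-01]
```

View pics/w3.png

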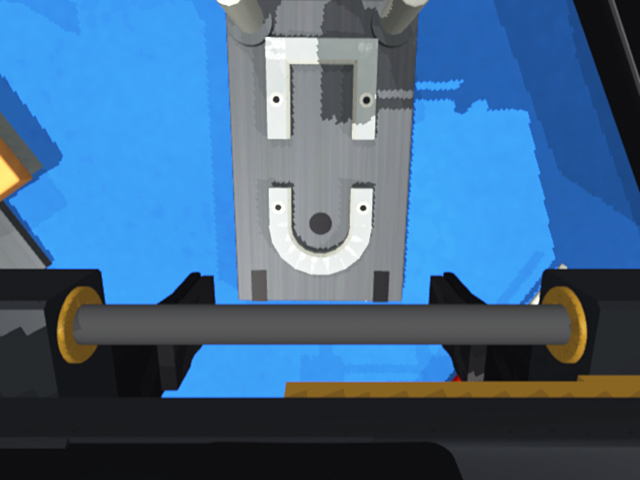

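Die view: nest top corners are at (266,38) and (378,38), the gap in the side walls (relief) spans rows 139–187, and the round end's outer bottom is near row 275. I'll enlarge it for reading.

Run:
```python
import cv2,numpy as np
p=cv2.imread("pics/w3.png")
f=lambda r0,r1:cv2.resize(p[r0:r1,258:388],None,fx=3,fy=3,interpolation=cv2.INTER_NEAREST)
c=np.zeros((375,800,3),np.uint8);c[:,:390]=f(25,150);c[:330,400:790]=f(180,290)
cv2.imwrite("pics/c3.png",c)
g=p.astype(int)[:,:,1]
for v in(50,60,75,120,135,190,200,210,220): print(v,[int(x) for x in 256+np.where(abs(np.diff(p[v,256:390].astype(int).sum(1)))>90)[0]])
for u in(322,312,332): print(u,[int(x) for x in 25+np.where(abs(np.diff(p[25:290,u].astype(int).sum(1)))>90)[0]])
```

```text
50 [264, 265, 317, 377]
60 [264, 265, 316, 317, 376, 377]
75 [265, 289, 290, 292, 321, 352, 376]
120 [266, 289, 290, 293, 336, 347, 374, 375]
135 [266, 267, 289, 290, 351, 373, 374]
190 [267, 268, 290, 291, 293, 349, 350, 371, 372, 374]
200 [268, 290, 291, 292, 293, 349, 350, 371, 372, 373]
210 [268, 269, 276, 279, 290, 291, 293, 349, 360, 361, 363, 364, 365, 371]
220 [268, 269, 290, 291, 292, 293, 309, 330, 331, 349, 370, 371, 373]
322 [37, 63, 212, 233, 234, 248, 252, 253, 273, 274]
312 [37, 38, 63, 64, 215, 230, 246, 250, 251, 252, 273, 274]
332 [37, 245, 249, 250, 272, 273]
```

View pics/c3.png

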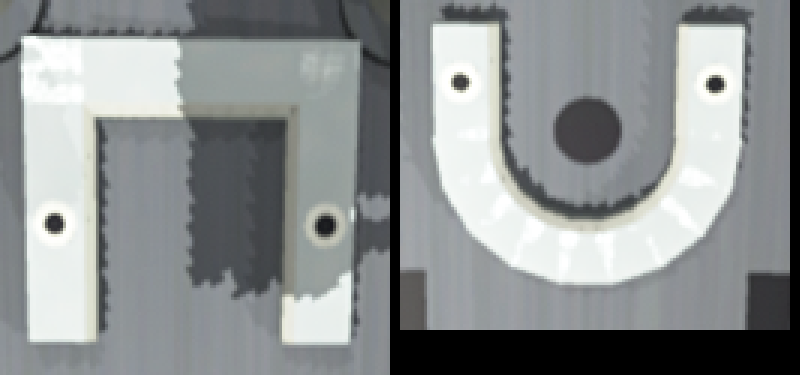

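Run:
```python
from bench import env
from h import *
M=np.load("pics/M3.npy");w=lambda u,v,z=.03:wrist(env,(u,v),z,M)
mid=[]
for v,l,r in[(50,265,377.5),(60,265.2,377.2),(75,265.5,376.5),(120,266.5,375),(135,267,374),(190,268,372),(200,268.5,372),(220,269,371)]:
    a,b=w(l,v),w(r,v);mid.append((a+b)[:2]/2);print(v,np.linalg.norm(a-b))
mid=np.array(mid);k=np.polyfit(mid[:,0],mid[:,1],1);print("yaw",np.degrees(np.arctan(k[0])))
s,t=w(321.3,37.7),w(320,274.2);c=(s+t)/2;print(s,t,np.linalg.norm(s-t),"c",c, "line y at c",np.polyval(k,c[0]))
h=[w(276,100),w(366.5,100),w(278,207.5),w(363,207.5)];print("bolts",np.mean(h,0))
```

```text
50 0.08591521430747016
60 0.08599579763788937
75 0.08592479205527283
120 0.08610142415531032
135 0.08562877485240504
190 0.08588985442835713
200 0.0859768968994305
220 0.08573378710054104
yaw -23.33911563528784
[ 0.62541036 -0.27748033  0.03      ] [ 0.4512803 -0.2027863  0.03     ] 0.18947420760349665 c [ 0.53834533 -0.24013332  0.03      ] line y at c -0.23992860025255505
bolts [ 0.54455609 -0.24298314  0.03      ]
```

Run:
```python
from bench import env
from h import *
y=np.radians(9.5);rot=[np.pi,0,y];x,yy=.4559,.247
env.move_to([x,yy,.12],rot)
print(env.servo_line([x,yy,.004],speed=.1,max_force=15),env.get_tcp_pos())
env.grab(40);print("grip",env.get_grip_width(),env.get_tcp_pos(),env.get_force())
env.servo_line([x,yy,.18],speed=.12);env.hold(.2)
print("grip",env.get_grip_width(),env.get_tcp_pos(),env.get_force(),env.get_moment())
q,d=env.read_camera("wrist");cv2.imwrite("pics/w4.png",q[:,:,::-1]);np.save("pics/M4.npy",wristpose(env))
print(env.get_time(),env.get_tcp_pos(),env.get_eef_rot())
```

```text
False [0.45635364 0.24722721 0.00459632]
grip 0.0453660971251006 [0.45587283 0.24715009 0.00402478] [0.48193221 0.08343627 0.10560604]
grip 0.04548090491418879 [0.45572105 0.24696698 0.17965666] [ 0.08104272  0.29038143 -5.58912514] [0.03191994 0.01949669 0.03469564]
17.5833 [0.4557709  0.24696791 0.17973105] [-3.14155488e+00  5.05302289e-04  1.65863020e-01]
```

View pics/w4.png

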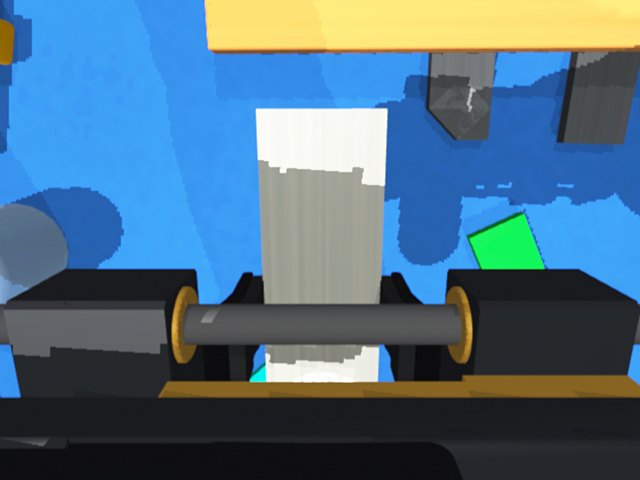

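The blank is held level. Its square end is at row 108, with corners at (256,109) and (387,108).

Run:
```python
from bench import env
from h import *
M=np.load("pics/M4.npy");w=lambda u,v:wrist(env,(u,v),.1857,M)
p=cv2.imread("pics/w4.png").astype(int)
R=Ro.from_euler("xyz",env.get_eef_rot()).as_matrix();t=env.get_tcp_pos();m=[]
for v in(115,130,145,155):
    r=np.where(p[v,240:400,2]>140)[0]+240;a,b=w(r[0]-.5,v),w(r[-1]+.5,v);q=R.T@((a+b)/2-t);m.append(q);print(v,r[0],r[-1],np.linalg.norm(a-b),q.round(4))
col=np.where(p[:200,322,2]>140)[0];col=col[col>60];print(col[0],R.T@(w(321.7,col[0]-.5)-t))
```

```text
115 256 387 0.046041719691605344 [ 0.0725  0.0002 -0.006 ]
130 256 386 0.046079254730009386 [ 0.0675  0.0001 -0.006 ]
145 257 386 0.046117469358663614 [ 0.0623  0.0002 -0.006 ]
155 257 385 0.04602435089751676 [ 0.0588  0.0001 -0.006 ]
108 [ 0.07504839  0.0003137  -0.00600688]
```

Run:
```python
from bench import env
from h import *
rot=[np.pi,0,np.radians(-23.3)];x,y=.5386,-.2396
env.move_to([x,y,.18],rot)
env.servo_line([x,y,.044],speed=.1);env.hold(.2)
print(env.get_tcp_pos(),env.get_eef_rot(),env.get_grip_width())
np.save("pics/M5.npy",wristpose(env))
q,d=env.read_camera("wrist");cv2.imwrite("pics/w5.png",q[:,:,::-1])
a,d=env.read_camera("top");np.save("pics/t5.npy",d)
a=cv2.resize(a[165:295,330:460,::-1],None,fx=2,fy=2,interpolation=cv2.INTER_CUBIC)
c=np.zeros((480,800,3),np.uint8);c[:,:530]=q[:480,60:590,::-1];c[:260,535:795]=a;cv2.imwrite("pics/c5.png",c)
print(env.get_time())
```

```text
[ 0.53876592 -0.23972321  0.04432952] [ 3.14145119e+00 -5.41665824e-04 -4.06747544e-01] 0.04506631949786257
21.1833
```

View pics/c5.png

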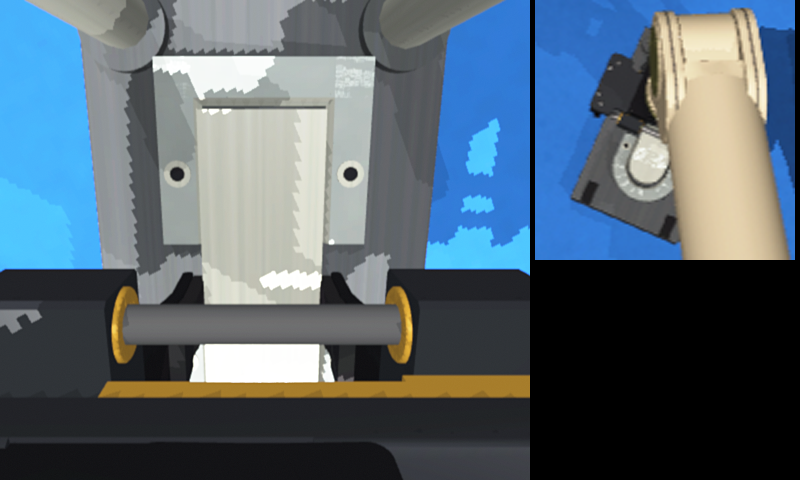

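The blank hovers 10 mm above the rim. In full-image pixels, nest outer corners are at (213,57) and (435,57), with wall ends at (223,244) and (426,244). The blank end is at (257,108) and (387,107).

Run:
```python
from bench import env
from h import *
M=np.load("pics/M5.npy")
R=Ro.from_euler("xyz",env.get_eef_rot()).as_matrix();t=env.get_tcp_pos()
w=lambda u,v,z:(R.T@(wrist(env,(u,v),z,M)-t)).round(4)
for u,v,z in[(212.7,56.5,.03),(435.5,56.5,.03),(222.8,244.5,.03),(426,243.5,.03),(256.5,107.5,.05),(387.3,107,.05)]: print(u,v,w(u,v,z))
p=cv2.imread("pics/w5.png").astype(int)
for v in(80,150,230):print(v,[int(x) for x in 200+np.where(abs(np.diff(p[v,200:450].sum(1)))>60)[0]])
```

```text
212.7 56.5 [ 0.0947 -0.042   0.0142]
435.5 56.5 [0.0947 0.0431 0.0142]
222.8 244.5 [ 0.0202 -0.0425  0.0142]
426 243.5 [0.0206 0.044  0.0142]
256.5 107.5 [ 0.0751 -0.0231 -0.0058]
387.3 107 [ 0.0753  0.0224 -0.0058]
80 [213, 249, 250, 316, 317, 433, 434]
150 [217, 384, 385, 428, 429]
230 [221, 222, 382, 383, 424]
```

Run:
```python
from bench import env
from h import *
x,y=.5383,-.2402
env.servo_line([x,y,.040],speed=.05)
f0=env.get_force()
s=env.servo_line([x,y,.0225],speed=.02,max_force=8)
print(s,env.get_tcp_pos(),env.get_force()-f0,env.get_moment(),env.get_grip_width(),env.get_eef_rot(),env.get_time())
```

```text
True [ 0.53812725 -0.24017042  0.02403421] [-0.31284651  0.17610291 11.33093887] [0.09683471 0.23364995 0.00277514] 0.04511305937235845 [ 3.14148440e+00  6.11160492e-04 -4.06717849e-01] 22.1833
```

Contact came at TCP z = 24.0 mm, exactly where the blank should meet the floor (gripped 4 mm above its underside). I'll let go and check.

Run:
```python
from bench import env
from h import *
env.hold(.3);print(env.get_force(),env.get_tcp_pos())
env.release();env.hold(.2)
y=np.radians(-23.3);ax=np.array([np.cos(y),np.sin(y)])
env.servo_line([.5383,-.2402,.12],speed=.1)
c=np.array([.5383,-.2402])-.037*ax
env.move_to([c[0],c[1],.22],[np.pi,0,y])
np.save("pics/M6.npy",wristpose(env))
q,d=env.read_camera("wrist");cv2.imwrite("pics/w6.png",q[:,:,::-1]);np.save("pics/d6.npy",d)
s,_=env.read_camera("scene");
C=np.zeros((480,800,3),np.uint8);C[:,:330]=q[:,155:485,::-1];C[:353,330:]=cv2.resize(s[:,:,::-1],(470,353))
cv2.imwrite("pics/c6.png",C)
print("depth blank/nest/hole",np.median(d[80:130,300:340]),np.median(d[80:130,268:274]));print(env.get_time(),env.get_force())
```

```text
[-0.98726047 -0.37518488  5.03380801] [ 0.5381276  -0.24015192  0.02401093]
depth blank/nest/hole 0.33722314 0.33666265
25.375 [ 0.76180507 -0.4272616  -0.67027027]
```

View pics/c6.png

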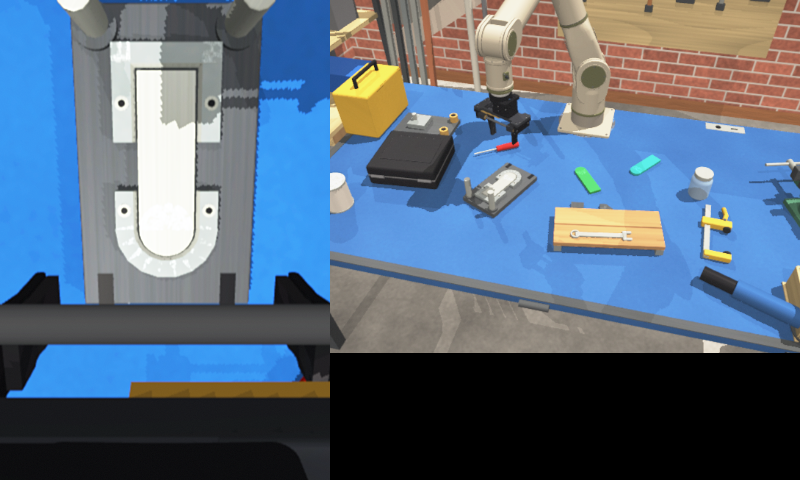

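The blank sits inside the nest, round end to round end, with an even gap all round, and flush with the rim. Everything else is in place. I'll compare heights at both ends and hand in.

Run:
```python
from bench import env
from h import *
d=np.load("pics/d6.npy");M=np.load("pics/M6.npy");K=env.get_calibration("wrist")["camera_matrix"]
def z(u,v):
    D=np.median(d[v-2:v+3,u-2:u+3]);return (M[:3,:3].T@(D*np.linalg.solve(K,[u,v,1])-M[:3,3]))[2].round(4)
print("blank",z(321,80),z(321,160),z(321,240),"nest",z(275,60),z(275,225),z(366,225),"relief floor",z(272,165))
env.close_job();print(env.get_time())
```

```text
blank 0.0284 0.0283 0.0283 nest 0.0286 0.0284 0.0285 relief floor 0.0188
the job is handed in; nothing more can be done
the job is handed in; nothing more can be done
```

The round-ended blank is in the die cavity, round end to round end, and the job is handed in; the last clock reading before that was 25.4 s of the 61 s allowed.

I gripped the blank by its protruding end, drew it 130 mm straight out from under the shelf and let go of it flat on the bench. I then gripped it by the middle of its long sides and lowered it into the cavity. I kept hold until it met the cavity floor (TCP at 24.0 mm, as expected), let go and moved up and away.

**Last checks:**
- **Level and seated:** the blank's top is level along its length (28.3–28.4 mm) and flush with the nest rim (28.4–28.6 mm). All depth readings are about 1.5 mm low, within the camera calibration.
- **Fit:** the close picture showed a gap all round the blank.
- **Other objects:** the final scene picture showed the other blanks, tools, jar and drill case apparently unmoved.

**Disagreement:** the sideways position estimates differed by about 1 mm. I corrected for this from a close look 10 mm above the rim before lowering.

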